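# Gauge the bottle neck sleeves and box the right one

## Robot

A 7-joint arm with a two-finger parallel gripper is mounted at the origin on the work surface. World frame = base frame: x ahead of the robot, y to its left, z up, the work surface at z = 0. Lengths are in m, angles in rad, forces in N, time in s.
With the tool pointing down it reaches from about 0.35 to 0.9 m from the base axis. Payload 8.1 kg.
Tool frame: the origin (TCP) lies on the centre line of the jaws, within the pads' length; the fingertips stand 11 mm ahead of it and the grasp point (between the pads) lies 8 mm behind it (arm.nose_length is the distance from the TCP to the fingertips, in m); z points along the fingers, y is the line along which they close (so a half turn about z gives the same grasp; the last joint's range is limited). The gripper opens to 92 mm and grips with 3 to 60 N. Pads are 19 mm wide; open, the fingers measure 130 mm over their backs; the gripper's body (75 mm by 190 mm) begins 47 mm behind the grasp point.
Start: joints at [1.106, 0.434, 0.025, 1.573, -0.012, 1.134, -0.075], TCP at [0.221, -0.585, 0.238] pointing down, gripper open.
Joint ranges: [-2.62, 2.62], [-0.44, 2.09], [-1.27, 1.32], [0.08, 2.57], [-1.32, 4.46], [0.12, 2], [-2.74, 2.74]. Speed limits (rad/s): [2.22, 2.22, 3.01, 3.01, 3.14, 3.14, 3.14].

## Interface

Orientations are given as a rotation vector (axis times angle).
In Python, from cell import arm gives the robot as it stands.
- The arm moves only by the tool jog_arm, never from a script. Its argument "moves" is a list of rows, each a list of 4 numbers: the shift along the tool's x, y, z in m, then the turn about the tool's z in rad. In form: [[tx, ty, tz, spin], ...]. A call has 1 to 20 rows; each row is the pose to reach, as a shift and turn from the pose commanded when the call began, along the tool's axes at that moment; what a row does not reach only later rows make up. A row lasts 1/8 s, in which the tool goes at most 62.5 mm and 10.7 degrees, less where a joint would pass 70% of its speed; a pose out of reach is approached as far as the arm can. A call with a gripper value outside its range is refused whole. "hand" is the finger opening in m, from 0 to 0.0918, set as the call begins (left out, the last holds). The fingers move at their own pace and stop on an object; "newtons" is the grip in N (left out, the last holds). Time passes only in rows, so rows that repeat a pose let the fingers close. It gives the time, the measured TCP pose, the force, the opening and the grip force at its end, in the units of the state.
- arm.observe(): the state, without advancing time (a new reading comes with each control period).
- arm.get_image(name): name is "scene" or "top" or "wrist"; returns a dict with "color" (420x560x3 uint8, red, green, blue), "z_map" (420x560 float32, m along the optical axis (not along the pixel's ray), 0 where there is no reading), "fx", "fy", "cx", "cy" (pixels), "rvec" (rotation vector, rad) and "tvec" (3), from world to camera coordinates, as OpenCV has them. Camera axes: x right, y down, z forward; pixel columns grow to the right and rows downward; lengths in m; the calibration is good to about 2 mm. A picture is of the moment at which its call begins.
- arm.sign_off(): hands the job in; it is judged then, once.
The state is a dict: "clock": time; "joints": joint angles; "dq": joint speeds; "joint_efforts": joint torques, N m; "position": TCP position; "ee_rot": TCP orientation; "force": force on the tool from outside, world axes, zero at the start; "ft_torque": the same for the moment, N m; "width": opening from 0.0 (shut) to 1.0 (fully open); "gripper_force": force on a finger pad.
Only numpy, scipy, OpenCV 4.12 (cv2) and the standard library are available. Lean on these libraries where they do the work, as an engineer would, in place of code of your own. Each camera call takes 0.05 s, during which the arm holds its last target. There are 200 camera calls.

## Task

Just one of the gold neck sleeves on the mat is the right size for our bottles: find it with the stepped gauge pin, on which the right one slides down to the middle shoulder (a tight one stops at the upper shoulder, a loose one drops to the plate). Having shown it on the gauge, put it in the grey sample case and shut the lid; put every tight sleeve in the red bin and every loose one in the blue bin. Leave the bottles, tools and other things where they are.

Things in the scene. Friction and masses are not known exactly. Their poses are not given: they have to be found in the camera images.
- sleeve_a: One of six look-alike gold-coloured metal neck sleeves (straight open tubes), of which 4 or 5 are present. All: outside diameter 44, height 36; standing upright at the start. Bore 21.5 (too tight), 26.5 (right) or 31.5 (too loose); otherwise they look the same. Just one present sleeve is right. Origin: centre of the underside as built; z along the tube's axis.
- sleeve_b: One of six look-alike gold-coloured metal neck sleeves (straight open tubes), of which 4 or 5 are present. All: outside diameter 44, height 36; standing upright at the start. Bore 21.5 (too tight), 26.5 (right) or 31.5 (too loose); otherwise they look the same. Just one present sleeve is right. Origin: centre of the underside as built; z along the tube's axis.
- sleeve_c: One of six look-alike gold-coloured metal neck sleeves (straight open tubes), of which 4 or 5 are present. All: outside diameter 44, height 36; standing upright at the start. Bore 21.5 (too tight), 26.5 (right) or 31.5 (too loose); otherwise they look the same. Just one present sleeve is right. Origin: centre of the underside as built; z along the tube's axis.
- sleeve_d: One of six look-alike gold-coloured metal neck sleeves (straight open tubes), of which 4 or 5 are present. All: outside diameter 44, height 36; standing upright at the start. Bore 21.5 (too tight), 26.5 (right) or 31.5 (too loose); otherwise they look the same. Just one present sleeve is right. Origin: centre of the underside as built; z along the tube's axis.
- sleeve_e: One of six look-alike gold-coloured metal neck sleeves (straight open tubes), of which 4 or 5 are present. All: outside diameter 44, height 36; standing upright at the start. Bore 21.5 (too tight), 26.5 (right) or 31.5 (too loose); otherwise they look the same. Just one present sleeve is right. Origin: centre of the underside as built; z along the tube's axis.
- sleeve_f: One of six look-alike gold-coloured metal neck sleeves (straight open tubes), of which 4 or 5 are present. All: outside diameter 44, height 36; standing upright at the start. Bore 21.5 (too tight), 26.5 (right) or 31.5 (too loose); otherwise they look the same. Just one present sleeve is right. Origin: centre of the underside as built; z along the tube's axis.
- mat: Thin black rubber mat 190 (x) x 280 (y) x 3, fixed; the sleeves stand on it. Origin: underside centre.
- gauge: Stepped steel pin upright on a fixed dark plate 90 x 90 x 12. Origin: plate's underside centre, on the pin's axis, z up. Heights above origin: diameter 29 from 12 to 30, cone to diameter 24 at 33 (middle shoulder), diameter 24 to 50, cone to diameter 19 at 53 (upper shoulder), diameter 19 to 66, tip cone to diameter 10 at 72.
- gauge_middle (a point): Point on the pin's axis at the middle shoulder, 31.5 above the gauge's origin. The right sleeve's underside rests about here; a too tight one's about 20 higher (upper shoulder), a too loose one's 19.5 lower (plate).
- bin_red: Shallow open red plastic bin 160 (x) x 130 (y) x 35 high, walls and floor 4 thick, fixed; for too tight sleeves. Origin: underside centre.
- bin_blue: The same bin in blue; for too loose sleeves.
- case: Grey plastic sample case 130 (x) x 140 (y) x 60 high, walls and floor 5 thick, fixed; lid hinged along its +x rim, open at the start. Origin: underside centre.
- case_lid (a joint): Lid angle in rad: 0 shut, about 1.9 fully open (leaning away to +x past upright). The lid is 6 thick, reaches 130 from the hinge over the whole case, 120 g, and swings freely: pushed from behind (towards the case's -x) below about 1.5 it falls shut by its own weight.
- case_lid_hinge (a point): Middle of the lid's hinge line, at the case's +x rim.
- case_lid_handle (a point): Grip point of the lid's small black knob near the free edge, 35 out from the lid's outer face.
- bottle_a: Bystander: amber glass bottle with label. Leave alone. Origin: centre of the underside as built.
- bottle_b: Bystander: amber glass bottle, no label. Leave alone. Origin: centre of the underside as built.
- jar: Bystander: small amber jar. Leave alone. Origin: centre of the underside as built.
- tape: Bystander: roll of tape. Leave alone. Origin: centre of the underside as built.
- screwdriver: Bystander: screwdriver. Leave alone. Origin: centre of the underside as built.
- wrench: Bystander: wrench. Leave alone. Origin: centre of the underside as built.
- carton: Bystander: small cardboard carton. Leave alone. Origin: centre of the underside as built.
There are look-alikes about, which are no part of the job. What is shaped like the sleeve_c but green or turquoise is not meant. Several things look just like the bin_red: the one meant starts farthest to the robot's right.

How it is judged:
On the way, in this order (a step that is already met when the one before it is completed fails the run):
1. the right-size sleeve is on the gauge pin, down at the middle shoulder (((horizontal distance between sleeve_b and gauge_middle below 0.005 m and angle between sleeve_b's own z axis and vertical below 0.12 rad and z of sleeve_b in the frame of gauge_middle between -0.005 and 0.005 m) or (horizontal distance between sleeve_d and gauge_middle below 0.005 m and angle between sleeve_d's own z axis and vertical below 0.12 rad and z of sleeve_d in the frame of gauge_middle between -0.005 and 0.005 m))), for 0.2 s.
2. the right-size sleeve is in the sample case (x of sleeve_b in the frame of case between -0.06 and 0.06 m and y of sleeve_b in the frame of case between -0.065 and 0.065 m and z of sleeve_b in the frame of case between 0 and 0.05 m and x of sleeve_d in the frame of case between -0.06 and 0.06 m and y of sleeve_d in the frame of case between -0.065 and 0.065 m and z of sleeve_d in the frame of case between 0 and 0.05 m), for 0.2 s.
At the end, for the whole second after the job is handed in: The right-size sleeve lies inside the case with the lid shut (under 0.06 rad); every present tight sleeve is inside the red bin and every loose one inside the blue bin (origin within the walls, under 60 mm high), all at rest (all of step 2 and x of sleeve_c in the frame of bin_red between -0.078 and 0.078 m and y of sleeve_c in the frame of bin_red between -0.063 and 0.063 m and z of sleeve_c in the frame of bin_red between 0 and 0.06 m and x of sleeve_f in the frame of bin_red between -0.078 and 0.078 m and y of sleeve_f in the frame of bin_red between -0.063 and 0.063 m and z of sleeve_f in the frame of bin_red between 0 and 0.06 m and x of sleeve_a in the frame of bin_blue between -0.078 and 0.078 m and y of sleeve_a in the frame of bin_blue between -0.063 and 0.063 m and z of sleeve_a in the frame of bin_blue between 0 and 0.06 m and x of sleeve_e in the frame of bin_blue between -0.078 and 0.078 m and y of sleeve_e in the frame of bin_blue between -0.063 and 0.063 m and z of sleeve_e in the frame of bin_blue between 0 and 0.06 m and value of joint case_lid below 0.06 rad and linear speed of each of sleeve_a, sleeve_b, sleeve_c, sleeve_d, sleeve_e, sleeve_f below 0.03 m/s); the robot touches nothing.
It fails at once if a bystander is moved more than 40 mm (distance of any of bottle_a, bottle_b, jar, tape, screwdriver, wrench, carton from where it was at the start of the episode above 0.04 m).
It fails at once if a bottle or the jar is tipped over (angle between any of bottle_a, bottle_b, jar's own z axis and vertical above 0.6 rad).
Of sleeve_b, sleeve_d only 1 to 1 are there at a start; the rules pass over those that are not, and their reading is None.
Of sleeve_c, sleeve_f, sleeve_a, sleeve_e only 3 to 4 are there at a start; the rules pass over those that are not, and their reading is None.
At some moment in a run one of sleeve_a, sleeve_b, sleeve_c, sleeve_d, sleeve_e, sleeve_f may be knocked a few centimetres aside while the robot is not near it.
It also fails if it takes over 210 s, if anything falls off the work surface, if the arm or the gripper's body presses on something with over 40 N, if the wrist force passes 120 N, or if a joint passes its speed limit or range.

## Working session

There is one attempt and no reset: what is moved stays moved. The work goes in short steps, Python scripts to look and compute and a tool call to move; the robot and the scene stay as the last step left them, time stands still between calls to the robot, and variables do not carry over. Pictures are saved under pics/ and viewed, at most 14 in all, crops included, and the job is handed in when it is done.

Besides the shell and the picture viewer there is one more tool, called after "Emit:" as name([rows], argument=value, ...), one row to a line, values as JSON. jog_arm: Moves the arm, as the interface text tells. Its arguments: {"type":"object","properties":{"moves":{"type":"array"},"hand":{"type":"number"},"newtons":{"type":"number"}},"required":["moves"]}

```bash
mkdir -p pics; cat > h.py <<'E'
import numpy as np, cv2
from scipy.spatial.transform import Rotation as R
from cell import arm
def snap(n,fn=None):
    im=arm.get_image(n)
    np.savez('last_%s.npz'%n,**im)
    if fn: cv2.imwrite('pics/'+fn,im['color'][:,:,::-1])
    return im
def world(im):
    h,w=im['z_map'].shape; v,u=np.mgrid[:h,:w]; z=im['z_map']
    c=np.stack([(u-im['cx'])/im['fx']*z,(v-im['cy'])/im['fy']*z,z],-1)
    M=R.from_rotvec(np.ravel(im['rvec'])).as_matrix()
    return (c-np.ravel(im['tvec']))@M
E
python3 - <<'E'
from h import *
a=snap('top','top0.png');b=snap('scene','scene0.png')
s=arm.observe();print({k:np.round(v,3) for k,v in s.items()})
for im in (a,b): print(im['fx'],im['cx'],im['cy'],im['rvec'],im['tvec'],(im['z_map']>0).mean())
E
```

```text
{'clock': np.float64(0.1), 'joints': array([ 1.106,  0.435,  0.025,  1.574, -0.012,  1.134, -0.075]), 'dq': array([ 0.   , -0.001,  0.001, -0.003, -0.   ,  0.   ,  0.001]), 'joint_efforts': array([ 5.0000e-03, -6.6913e+01,  9.8900e-01, -3.1514e+01, -6.1000e-02,
        3.7000e-02,  0.0000e+00]), 'position': array([ 0.221, -0.584,  0.237]), 'ee_rot': array([-3.089e+00, -5.650e-01,  1.000e-03]), 'force': array([0.11 , 0.918, 0.033]), 'ft_torque': array([-0.015,  0.082, -0.053]), 'gripper_force': np.float64(0.0), 'width': np.float64(1.001)}
400.30326353394446 282.97792054748845 202.50599219128722 [ 2.19644028 -2.14568582  0.14816566] [0.02364374 0.54038805 1.07328945] 0.9962627551020408
542.6006782143972 272.3529860420853 206.93510778651674 [ 1.99781526  1.12281619 -0.55081565] [-0.32558713 -0.1812104   1.84821874] 0.9961607142857143
```

View pics/top0.png

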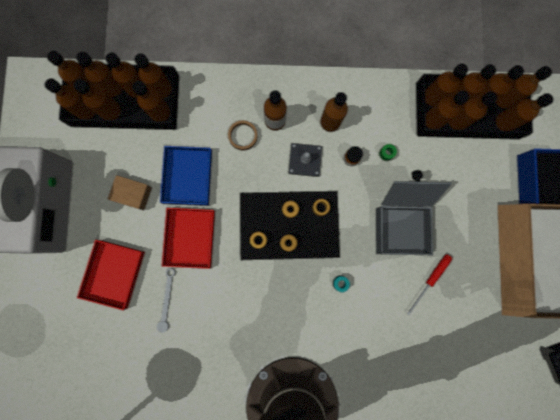

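View pics/scene0.png

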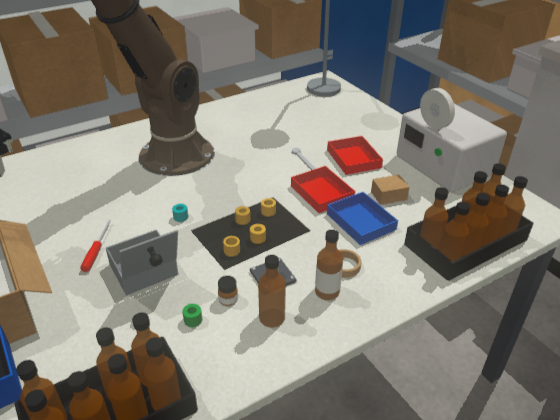

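```bash
python3 - <<'E'
from h import *
def ld(n): return dict(np.load('last_%s.npz'%n))
a=ld('top');W=world(a)
for n,(u,v) in dict(base=(292,390),redA=(188,237),redB=(110,273),blue=(187,176),gauge=(305,158),caseflo=(405,228),lid=(418,195),jar=(354,155),greenring=(388,152),bota=(275,95),botb=(340,98),tape=(230,135),carton=(130,190),wrench=(168,300),screwd=(440,268),mat=(270,225),turq=(342,283)).items(): print(n,np.round(W[v,u],3))
print(W[:,:,0].min(),W[:,:,1].min(),W[:,:,1].max())
# sleeve clustering, gold colour and height
hsv=cv2.cvtColor(a['color'],cv2.COLOR_RGB2HSV)
m=(W[...,2]>.028)&(W[...,2]<.05)
for (u,v) in [(258,240),(289,243),(291,209),(321,207)]:
    mm=np.zeros_like(m);mm[v-14:v+15,u-14:u+15]=1;mm&=m
    P=W[mm];c,r=cv2.minEnclosingCircle(P[:,:2].astype(np.float32));print((u,v),np.round(c,4),round(r,4),np.round(np.median(P[:,2]),4),len(P))
b=ld('scene');V=world(b)
for (u,v) in [(242,215),(268,206),(232,246),(258,233),(274,270),(153,258)]: print((u,v),np.round(V[v-2:v+3,u-2:u+3].reshape(-1,3)[[2,12,22]],3).tolist())
c=cv2.resize(a['color'][140:270,230:350],None,fx=5,fy=4.6,interpolation=cv2.INTER_CUBIC);cv2.imwrite('pics/crop1.png',c[:,:,::-1])
E
```

```text
base [0.073 0.006 0.11 ]
redA [0.44  0.297 0.007]
redB [0.336 0.507 0.003]
blue [0.612 0.309 0.005]
gauge [ 0.659 -0.02   0.065]
caseflo [ 0.479 -0.311  0.003]
lid [ 0.557 -0.306  0.124]
jar [ 0.671 -0.154  0.063]
greenring [ 0.698 -0.265  0.001]
bota [0.783 0.065 0.192]
botb [ 0.781 -0.094  0.19 ]
tape [0.731 0.191 0.014]
carton [0.561 0.449 0.052]
wrench [0.267 0.343 0.006]
screwd [ 0.37  -0.397  0.029]
mat [0.478 0.071 0.004]
turq [ 0.322 -0.134 -0.002]
-0.049586717961478774 -1.3663772890148382 1.4425762661768649
(258, 240) [0.4359 0.1035] 0.0219 0.04 134
(289, 243) [0.4303 0.0208] 0.0219 0.0398 156
(291, 209) [0.5226 0.0179] 0.022 0.0395 160
(321, 207) [ 0.5305 -0.0669] 0.0217 0.039 112
(242, 215) [[0.442, 0.012, 0.038], [0.452, 0.007, 0.039], [0.447, 0.009, 0.027]]
(268, 206) [[0.423, 0.109, 0.018], [0.454, 0.09, 0.039], [0.455, 0.09, 0.032]]
(232, 246) [[0.52, -0.062, 0.014], [0.549, -0.076, 0.036], [0.55, -0.077, 0.03]]
(258, 233) [[0.534, 0.011, 0.039], [0.545, 0.005, 0.042], [0.539, 0.008, 0.029]]
(274, 270) [[0.797, -0.099, 0.174], [0.794, -0.097, 0.165], [0.795, -0.097, 0.16]]
(153, 258) [[0.606, -0.301, 0.155], [0.611, -0.303, 0.154], [0.613, -0.305, 0.151]]
```

```bash
python3 - <<'E'
from h import *
a=dict(np.load('last_top.npz'));W=world(a)
f=lambda x0,y0,x1,y1,w,h: cv2.resize(a['color'][y0:y1,x0:x1],(w,h),interpolation=cv2.INTER_CUBIC)
cv2.imwrite('pics/crop1.png',np.hstack([f(72,140,222,320,400,480),f(240,190,340,310,400,480)])[:,:,::-1])
# bins: rim points
for n,(u0,v0,u1,v1) in dict(redA=(155,195,222,275),blue=(155,138,222,212),case=(370,200,440,262),gauge=(280,135,332,182)).items():
    P=W[v0:v1,u0:u1].reshape(-1,3)
    lo,hi={'redA':(.03,.04),'blue':(.03,.04),'case':(.055,.065),'gauge':(.008,.016)}[n]
    q=P[(P[:,2]>lo)&(P[:,2]<hi)]
    (c,s,ang)=cv2.minAreaRect(q[:,:2].astype(np.float32));print(n,np.round(c,4),np.round(s,3),round(ang,1),len(q))
P=W[135:182,280:332].reshape(-1,3);q=P[P[:,2]>.055];print('pin',q.mean(0).round(4),len(q),q[:,2].max())
q=W[175:212,375:460].reshape(-1,3);q=q[q[:,2]>.08];print('lid',q.min(0).round(3),q.max(0).round(3))
cc=np.cov(q.T);w,v=np.linalg.eigh(cc);print(w,v[:,0])
q=W[160:185,410:430].reshape(-1,3);q=q[q[:,2]>.09];print('knob',q.mean(0).round(3),q.min(0).round(3),q.max(0).round(3))
E
```

```text
redA [0.4545 0.3002] [0.198 0.148] 1.4 461
blue [0.6005 0.3037] [0.182 0.148] 1.4 436
case [ 0.4718 -0.295 ] [0.131 0.143] 1.1 421
gauge [ 0.6673 -0.0223] [0.09 0.09] 85.9 793
pin [ 0.6105 -0.0045  0.3002] 55 1.127698153494325
lid [ 0.412 -0.365  0.08 ] [0.604 0.057 1.128]
[0.00027022 0.00151095 0.01374692] [0.99101738 0.11008666 0.07593069]
knob [ 0.592 -0.286  0.174] [ 0.412 -0.313  0.134] [0.616 0.057 1.128]
```

View pics/crop1.png

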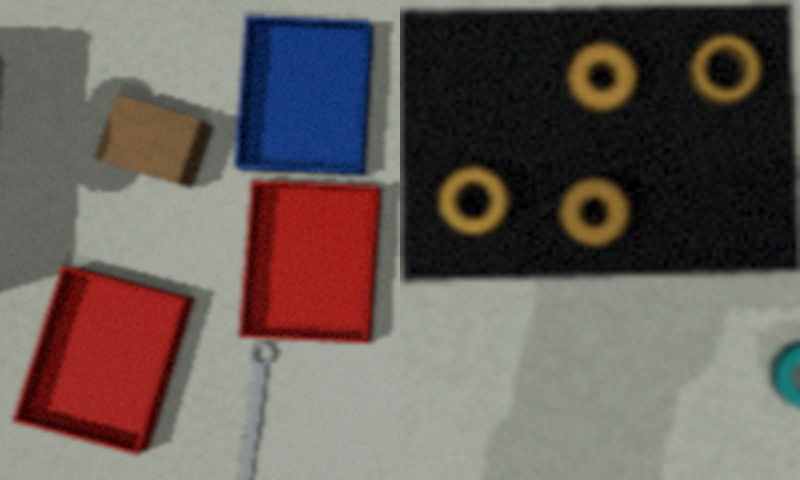

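The two red bins are at (188,237), y≈0.30, and (110,273), y≈0.51. The one meant is (188,237), because it lies farther to the robot's right (lower y), and the crop confirms this. The sleeves look tight at (291,209) and (289,243), medium at (258,240) and loose at (321,207). The rings at (342,283) (turquoise) and (388,152) (green) are decoys. Next I'll look closer with the wrist camera.

```bash
cat >> h.py <<'E'
def to(x,y,z,yaw=0.):
    "tool-frame shift and spin from the measured pose to tool-down at x,y,z, x_tool at yaw"
    s=arm.observe(); M=R.from_rotvec(s['ee_rot']).as_matrix()
    d=M.T@(np.array([x,y,z])-s['position'])
    now=np.arctan2(M[1,0],M[0,0]); return np.round([*d,now-yaw],4)
E
python3 - <<'E'
from h import *
print(to(.48,.03,.30))
E
```

```text
[ 0.4595 -0.4828 -0.0623  0.3618]
```

Emit:
jog_arm([
  [0.46,-0.483,-0.062,0.362],
  [0.46,-0.483,-0.062,0.362],
  [0.46,-0.483,-0.062,0.362],
  [0.46,-0.483,-0.062,0.362],
  [0.46,-0.483,-0.062,0.362],
  [0.46,-0.483,-0.062,0.362],
  [0.46,-0.483,-0.062,0.362],
  [0.46,-0.483,-0.062,0.362],
  [0.46,-0.483,-0.062,0.362],
  [0.46,-0.483,-0.062,0.362],
  [0.46,-0.483,-0.062,0.362],
  [0.46,-0.483,-0.062,0.362],
  [0.46,-0.483,-0.062,0.362],
  [0.46,-0.483,-0.062,0.362],
], hand=0.062, newtons=15)

```text
clock: 1.85
position: [0.4801, 0.0285, 0.2995]
ee_rot: [3.141, -0.004, -0.001]
force: [-0.2, -0.6, 0.7]
width: 0.674
gripper_force: 0.0
```

```bash
python3 - <<'E'
from h import *
w=snap('wrist','w1.png');W=world(w);print(to(.48,.03,.30),arm.observe()['clock'])
P=W[(W[...,2]>.03)&(W[...,2]<.05)]
M=R.from_rotvec(np.ravel(w['rvec'])).as_matrix();print('cam',(-M.T@np.ravel(w['tvec'])).round(3),w['fx'])
for n,c in dict(M=(.436,.1035),T1=(.4303,.0208),T2=(.5226,.0179),L=(.5305,-.0669)).items():
    q=P[np.hypot(*(P[:,:2]-c).T)<.035]
    if len(q)<30: print(n,len(q));continue
    cc,r=cv2.minEnclosingCircle(q[:,:2].astype(np.float32));d=np.hypot(*(q[:,:2]-cc).T)
    print(n,np.round(cc,4),round(r,4),'inner r',np.percentile(d,[0.5,2,5]).round(4),np.median(q[:,2]).round(4),len(q))
m=W[(W[...,2]>-.02)&(W[...,2]<.02)];print('low z',np.percentile(m[:,2],[5,50,95]))
E
```

```text
[-0.0002 -0.0014 -0.0004 -0.0024] 1.9
cam [0.552 0.028 0.446] 326.1197953496557
M [0.4375 0.1013] 0.022 inner r [0.0129 0.0131 0.0133] 0.0385 619
T1 [0.4317 0.0185] 0.0221 inner r [0.0102 0.0105 0.011 ] 0.0388 695
T2 [0.5241 0.0157] 0.022 inner r [0.0105 0.0108 0.0112] 0.0388 765
L [ 0.5316 -0.0695] 0.022 inner r [0.0154 0.0155 0.0157] 0.0386 570
low z [-0.00121764  0.0010083   0.01038801]
```

View pics/w1.png

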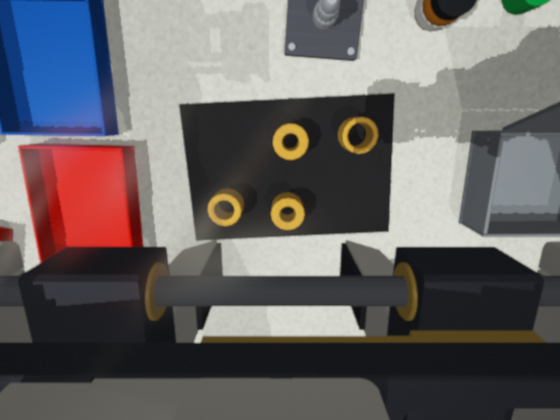

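The picture shows M at (226,208), T1 at (288,212), T2 at (291,141), L at (358,134) and the gauge at (325,20). The measured bore radii of 13.1, 10.5, 10.7 and 15.5 mm make them right, tight, tight and loose. I'll grasp M first.

```bash
python3 - <<'E'
from h import *
for n in ('top','wrist'):
    W=world(dict(np.load(f'last_{n}.npz')))
    q=W[(np.abs(W[...,0]-.667)<.06)&(np.abs(W[...,1]+.022)<.06)]
    p=q[(q[:,2]>.008)&(q[:,2]<.018)]
    if len(p)>20: print(n,'plate',cv2.minAreaRect(p[:,:2].astype(np.float32)))
    p=q[(q[:,2]>.055)&(q[:,2]<.08)];print(n,'pin',p.mean(0).round(4),p.min(0).round(4),p.max(0).round(4),len(p))
print(to(.4367,.1024,.10),to(.4367,.1024,.02))
E
```

```text
top plate ((0.667334794998169, -0.022265594452619553), (0.0899181067943573, 0.09029994159936905), 85.88410949707031)
top pin [ 0.6659 -0.0218  0.0692] [ 0.6581 -0.0309  0.0556] [ 0.6752 -0.0143  0.077 ] 43
wrist plate ((0.6557912826538086, -0.023698657751083374), (0.09030301123857498, 0.0645330399274826), 85.95759582519531)
wrist pin [ 0.6634 -0.0234  0.0668] [ 0.6589 -0.0331  0.0554] [ 0.6695 -0.0151  0.0733] 203
[-0.0436 -0.0738  0.1996 -0.0024] [-0.0436 -0.0738  0.2796 -0.0024]
```

Emit:
jog_arm([
  [-0.0436,-0.0738,0.1,0],
  [-0.0436,-0.0738,0.1,0],
  [-0.0436,-0.0738,0.2,0],
  [-0.0436,-0.0738,0.2,0],
  [-0.0436,-0.0738,0.2,0],
  [-0.0436,-0.0738,0.24,0],
  [-0.0436,-0.0738,0.28,0],
  [-0.0436,-0.0738,0.28,0],
  [-0.0436,-0.0738,0.28,0],
])

```text
clock: 3.02
position: [0.4384, 0.1039, 0.0217]
ee_rot: [-3.141, 0.001, -0.004]
force: [-0.0, 0.1, 0.5]
width: 0.676
gripper_force: 0.0
```

Emit:
jog_arm([
  [0,0,0,0],
  [0,0,0,0],
  [0,0,0,0],
  [0,0,0,0],
  [0,0,0,0],
], hand=0.03, newtons=15)

```text
clock: 3.65
position: [0.4378, 0.1037, 0.0208]
ee_rot: [3.141, -0.001, 0.003]
force: [-1.3, -1.9, 11.3]
width: 0.498
gripper_force: 15.0
```

Emit:
jog_arm([
  [0,0,-0.04,0],
  [0,0,-0.1,0],
  [0,0,-0.16,0],
  [0,0,-0.2,0],
  [0,0,-0.2,0],
  [0,0,-0.2,0],
])

```text
clock: 4.4
position: [0.4364, 0.1034, 0.2192]
ee_rot: [3.141, -0.001, -0.001]
force: [-0.5, -0.5, -1.9]
width: 0.492
gripper_force: 15.0
```

```bash
python3 - <<'E'
from h import *
w=snap('wrist','w2.png');print(to(.665,-.0223,.15))
E
```

```text
[ 0.2291  0.1256  0.0683 -0.0003]
```

View pics/w2.png

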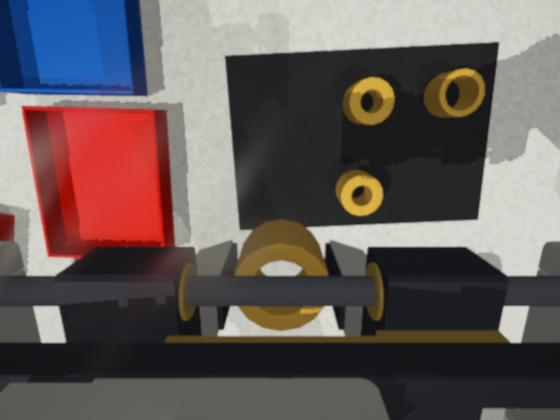

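The right-size sleeve is held at (282,275) and hangs straight. I'll stop short of the gauge so the pin and the held sleeve are in one wrist view.

Emit:
jog_arm([
  [0.05,0.04,0.02,0],
  [0.09,0.08,0.02,0],
  [0.134,0.126,0.02,0],
  [0.134,0.126,0.02,0],
  [0.134,0.126,0.02,0],
  [0.134,0.126,0.02,0],
  [0.134,0.126,0.02,0],
])

```text
clock: 5.32
position: [0.5703, -0.0212, 0.1997]
ee_rot: [-3.142, -0.002, 0.0]
force: [-0.6, 0.7, -1.7]
width: 0.495
gripper_force: 15.0
```

```bash
python3 - <<'E'
from h import *
w=snap('wrist','w3.png');W=world(w);s=arm.observe();print(s['position'])
q=W[(np.abs(W[...,0]-.667)<.06)&(np.abs(W[...,1]+.022)<.06)]
p=q[(q[:,2]>.008)&(q[:,2]<.018)];print('plate',cv2.minAreaRect(p[:,:2].astype(np.float32)),np.median(p[:,2]))
for lo,hi in [(.06,.066),(.066,.071),(.071,.08)]:
    p=q[(q[:,2]>lo)&(q[:,2]<hi)]
    if len(p): print('pin',p.mean(0).round(4),p.min(0).round(4),p.max(0).round(4),len(p))
# held sleeve
hsv=cv2.cvtColor(w['color'],cv2.COLOR_RGB2HSV)
m=(hsv[...,0]>12)&(hsv[...,0]<28)&(hsv[...,1]>110)
m[:, :225]=0;m[:,335:]=0;m[:205]=0;m[335:]=0
q=W[m];print(len(q),np.percentile(q,[1,5,50,95,99],axis=0).round(4)-s['position'])
E
```

```text
[ 0.57048894 -0.02138905  0.19987812]
plate ((0.6688664555549622, -0.024508286267518997), (0.09022080153226852, 0.09032677859067917), 85.81398010253906) 0.011920518677182456
pin [ 0.665  -0.0246  0.0646] [ 0.6594 -0.0337  0.0603] [ 0.6776 -0.0158  0.0659] 34
pin [ 0.6684 -0.0243  0.0687] [ 0.6592 -0.0336  0.066 ] [ 0.6773 -0.0151  0.071 ] 264
pin [ 0.6687 -0.0245  0.072 ] [ 0.6627 -0.0302  0.071 ] [ 0.6745 -0.0191  0.0741] 150
7704 [[-0.17118894 -0.05351095 -0.19727812]
 [-0.14888894 -0.04221095 -0.19207812]
 [-0.01048894  0.00188905  0.00922188]
 [ 0.02041106  0.04858905  0.01852188]
 [ 0.03061106  0.05488905  0.06662188]]
```

View pics/w3.png

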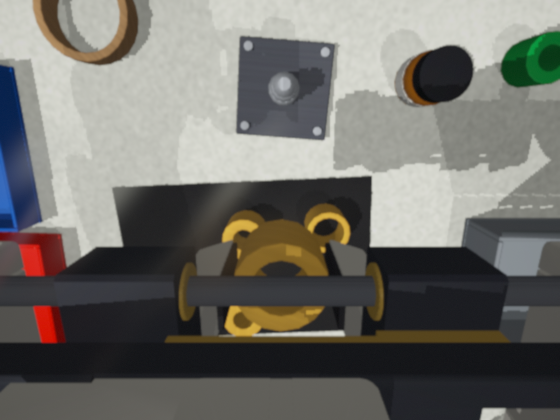

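The pin is at (284,86), on its plate. The held sleeve is at (282,270).

```bash
python3 - <<'E'
from h import *
from scipy.optimize import least_squares
w=dict(np.load('last_wrist.npz'));W=world(w);t=arm.observe()['position']
D=W-t
m=(np.hypot(D[...,0],D[...,1])<.028)&(D[...,2]>-.025)&(D[...,2]<.025)
hsv=cv2.cvtColor(w['color'],cv2.COLOR_RGB2HSV);g=(hsv[...,0]>12)&(hsv[...,0]<28)&(hsv[...,1]>110)
m&=g
print(np.histogram(D[m][:,2],bins=10))
side=D[m&(D[...,2]<.014)&(D[...,0]>.008)]
f=least_squares(lambda c:np.hypot(side[:,0]-c[0],side[:,1]-c[1])-.022,[0,0],loss='soft_l1',f_scale=.001);print('side fit',f.x,len(side))
tp=D[m&(D[...,2]>.0155)];r=np.hypot(*(tp[:,:2]).T)
print('top',tp.min(0),tp.max(0),np.median(tp[:,2]),len(tp))
c,rr=cv2.minEnclosingCircle(tp[:,:2].astype(np.float32));print(c,rr)
print(to(.6687,-.0245,.105))
E
```

```text
(array([ 160,  240,  234,  218,  233,  248,  314,  557, 2937,    6]), array([-0.01715929, -0.0129569 , -0.00875451, -0.00455212, -0.00034973,
        0.00385266,  0.00805505,  0.01225744,  0.01645982,  0.02066221,
        0.0248646 ]))
side fit [-0.00133306 -0.00060907] 1551
top [-0.02279266 -0.02106255  0.01550036] [0.02139668 0.02233482 0.0248646 ] 0.017688371283004045 3148
(-0.0010986768174916506, 0.0005812495946884155) 0.02327784150838852
[0.0982 0.0032 0.0949 0.0012]
```

Emit:
jog_arm([
  [0.05,0.0016,0.04,0],
  [0.0994,0.0032,0.07,0],
  [0.0994,0.0032,0.095,0],
  [0.0994,0.0032,0.095,0],
  [0.0994,0.0032,0.095,0],
  [0.0994,0.0032,0.095,0],
  [0.0994,0.0032,0.105,0],
  [0.0994,0.0032,0.115,0],
  [0.0994,0.0032,0.125,0],
  [0.0994,0.0032,0.125,0],
  [0.0994,0.0032,0.125,0],
])

```text
clock: 6.75
position: [0.6704, -0.0254, 0.0747]
ee_rot: [-3.141, 0.0, 0.0]
force: [1.0, -0.3, -0.7]
width: 0.493
gripper_force: 15.0
```

```bash
python3 - <<'E'
from h import *
print(to(.6699,-.0245,.06))
E
```

```text
[-0.0005 -0.0009  0.0147 -0.0003]
```

Emit:
jog_arm([
  [-0.0005,-0.0006,0.004,0],
  [-0.0005,-0.0006,0.008,0],
  [-0.0005,-0.0006,0.012,0],
  [-0.0005,-0.0006,0.016,0],
  [-0.0005,-0.0006,0.02,0],
  [-0.0005,-0.0006,0.02,0],
  [-0.0005,-0.0006,0.02,0],
])

```text
clock: 7.62
position: [0.6697, -0.0248, 0.0547]
ee_rot: [-3.142, 0.0, 0.0]
force: [-0.2, 0.5, -0.9]
width: 0.491
gripper_force: 15.0
```

Emit:
jog_arm([
  [0,0,0,0],
  [0,0,0,0],
  [0,0,0,0],
  [0,0,0,0],
  [0,0,0,0],
], hand=0.06)

```text
clock: 8.25
position: [0.6698, -0.0249, 0.0547]
ee_rot: [3.142, -0.001, 0.0]
force: [0.2, -0.5, 0.1]
width: 0.654
gripper_force: 0.0
```

```bash
python3 - <<'E'
from h import *
w=snap('wrist','w4.png');W=world(w);t=arm.observe()['position']
hsv=cv2.cvtColor(w['color'],cv2.COLOR_RGB2HSV);g=(hsv[...,0]>12)&(hsv[...,0]<28)&(hsv[...,1]>110)
q=W[g&(np.hypot(W[...,0]-.6687,W[...,1]+.0245)<.03)&(W[...,2]>.04)]
tp=q[q[:,2]>np.percentile(q[:,2],95)-.003];print(t,np.percentile(q[:,2],[50,90,95,99]))
c,rr=cv2.minEnclosingCircle(tp[:,:2].astype(np.float32));print(c,rr,len(tp))
A=np.c_[tp[:,:2],np.ones(len(tp))];print(np.linalg.lstsq(A,tp[:,2],rcond=None)[0])
E
```

```text
[ 0.66981829 -0.02488179  0.05474807] [0.06654254 0.1368044  0.1375499  0.14261882]
(0.6915081143379211, -0.025313731282949448) 0.019093554466962814 762
[ 1.51261685e+00 -1.18485830e-03 -9.09928505e-01]
```

View pics/w4.png

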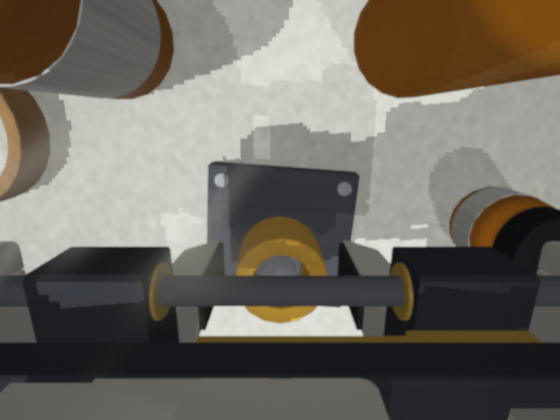

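```bash
python3 - <<'E'
from h import *
w=dict(np.load('last_wrist.npz'));W=world(w)
hsv=cv2.cvtColor(w['color'],cv2.COLOR_RGB2HSV);g=(hsv[...,0]>12)&(hsv[...,0]<28)&(hsv[...,1]>110)
q=W[g&(np.hypot(W[...,0]-.6687,W[...,1]+.0245)<.03)&(W[...,2]>.03)&(W[...,2]<.1)]
print(np.histogram(q[:,2],bins=14))
z=np.median(q[q[:,2]>.062][:,2]);tp=q[abs(q[:,2]-z)<.003]
print('top z',z,cv2.minEnclosingCircle(tp[:,:2].astype(np.float32)),len(tp))
A=np.c_[tp[:,:2]-tp[:,:2].mean(0),np.ones(len(tp))];print(np.linalg.lstsq(A,tp[:,2],rcond=None)[0])
E
```

```text
(array([  47,   87,  102,  106,  118,  127,  131,  132,  139,  137,  141,
        157, 1355, 1364]), array([0.03273141, 0.03534414, 0.03795687, 0.0405696 , 0.04318233,
       0.04579506, 0.04840779, 0.05102053, 0.05363326, 0.05624599,
       0.05885872, 0.06147145, 0.06408418, 0.06669692, 0.06930965]))
top z 0.06666174676633042 ((0.6692940592765808, -0.025774018839001656), 0.022083714604377747) 2752
[-0.01744249  0.03053512  0.06663685]
```

The sleeve sits level with its top at z≈0.067, so its underside is at about 0.031. It rests on the middle shoulder and is the right one. Next I'll take it off and put it in the case.

Emit:
jog_arm([
  [0,0,0.006,0],
  [0,0,0.006,0],
  [0,0,0.006,0],
])

```text
clock: 8.68
position: [0.6697, -0.0249, 0.0486]
ee_rot: [3.142, -0.001, -0.0]
force: [0.1, -0.2, 1.0]
width: 0.652
gripper_force: 0.0
```

Emit:
jog_arm([
  [0,0,0,0],
  [0,0,0,0],
  [0,0,0,0],
  [0,0,0,0],
], hand=0.03)

```text
clock: 9.18
position: [0.6699, -0.0247, 0.0488]
ee_rot: [-3.141, 0.0, -0.0]
force: [-0.2, 1.0, 0.5]
width: 0.502
gripper_force: 14.9
```

Emit:
jog_arm([
  [0,0,-0.02,0],
  [0,0,-0.05,0],
  [0,0,-0.1,0],
  [0,0,-0.15,0],
  [0,0,-0.15,0],
  [0,0,-0.15,0],
])

```text
clock: 9.93
position: [0.6694, -0.0252, 0.1992]
ee_rot: [3.141, -0.001, 0.0]
force: [-0.6, 0.2, -1.6]
width: 0.497
gripper_force: 14.9
```

```bash
python3 - <<'E'
from h import *
print(to(.462,-.297,.20),to(.462,-.297,.03))
a=snap('top','top1.png');W=world(a)
for n,(x,y) in dict(T1=(.4303,.0208),T2=(.5226,.0179),L=(.5305,-.0669)).items():
    q=W[(np.hypot(W[...,0]-x,W[...,1]-y)<.035)&(W[...,2]>.03)&(W[...,2]<.048)]
    if len(q): print(n,np.round(cv2.minEnclosingCircle(q[:,:2].astype(np.float32))[0],4),len(q))
q=W[165:262,365:470].reshape(-1,3);q=q[(q[:,2]>.07)&(q[:,2]<.25)&(q[:,1]<-.2)];i=q[:,2].argsort()
print('lid low',q[i[:40]].mean(0).round(3),'hi',q[i[-8:]].round(3).tolist(), q[:,1].min(),q[:,1].max())
for z in np.arange(.07,.20,.02):
    k=q[abs(q[:,2]-z)<.01]; 
    if len(k): print(round(z,2),k[:,0].min().round(3),np.median(k[:,0]).round(3),k[:,0].max().round(3),len(k))
E
```

```text
[-0.2073  0.2719 -0.0007 -0.0005] [-0.2073  0.2719  0.1693 -0.0005]
T1 [0.4302 0.0211] 155
T2 [0.5228 0.018 ] 158
L [ 0.5303 -0.0673] 109
lid low [ 0.547 -0.355  0.095] hi [[0.578, -0.335, 0.185], [0.579, -0.274, 0.185], [0.58, -0.303, 0.185], [0.579, -0.272, 0.186], [0.576, -0.344, 0.186], [0.58, -0.318, 0.186], [0.577, -0.279, 0.186], [0.579, -0.281, 0.187]] -0.3651842524220511 -0.27183051374678796
0.07 0.538 0.54 0.542 5
0.09 0.542 0.546 0.548 19
0.11 0.547 0.552 0.556 35
0.13 0.555 0.559 0.563 58
0.15 0.562 0.593 0.616 192
0.17 0.568 0.573 0.581 129
0.19 0.574 0.578 0.582 106
```

Emit:
jog_arm([
  [-0.06,0.01,0,0],
  [-0.12,0.02,0,0],
  [-0.18,0.04,0,0],
  [-0.207,0.09,0,0],
  [-0.207,0.15,0,0],
  [-0.207,0.21,0,0],
  [-0.207,0.272,0,0],
  [-0.207,0.272,0.01,0],
  [-0.207,0.272,0.06,0],
  [-0.207,0.272,0.11,0],
  [-0.207,0.272,0.15,0],
  [-0.207,0.272,0.165,0],
  [-0.207,0.272,0.173,0],
  [-0.207,0.272,0.173,0],
  [-0.207,0.272,0.173,0],
])

```text
clock: 11.85
position: [0.4635, -0.2972, 0.027]
ee_rot: [3.141, -0.001, 0.003]
force: [0.8, -0.7, -1.1]
width: 0.497
gripper_force: 14.9
```

Emit:
jog_arm([
  [0,0,0,0],
  [0,0,0,0],
  [0,0,0,0],
  [0,0,0,0],
], hand=0.06)

```text
clock: 12.35
position: [0.4627, -0.2968, 0.0258]
ee_rot: [3.141, -0.0, 0.0]
force: [0.4, -0.4, -0.5]
width: 0.653
gripper_force: 0.0
```

Emit:
jog_arm([
  [0,0,-0.03,0],
  [0,0,-0.08,0],
  [0,0,-0.14,0],
  [0,0,-0.2,0],
  [0,0,-0.2,0],
  [0,0,-0.2,0],
])

```text
clock: 13.1
position: [0.4624, -0.2968, 0.2255]
ee_rot: [3.141, -0.001, -0.0]
force: [-0.1, -0.7, -0.7]
width: 0.65
gripper_force: 0.0
```

```bash
python3 - <<'E'
from h import *
a=snap('top');w=snap('wrist');s=arm.observe();print(s['position'])
print(to(.531,-.0684,.19),to(.531,-.0684,.02))
b=snap('scene')
cv2.imwrite('pics/c5.png',np.hstack([cv2.resize(b['color'][150:330,60:300],(480,360)),cv2.resize(w['color'],(320,360))])[:,:,::-1])
E
```

```text
[ 0.46181263 -0.29643195  0.22425875]
[ 0.0692 -0.228   0.0344 -0.0003] [ 0.0696 -0.2278  0.2044 -0.0003]
```

View pics/c5.png

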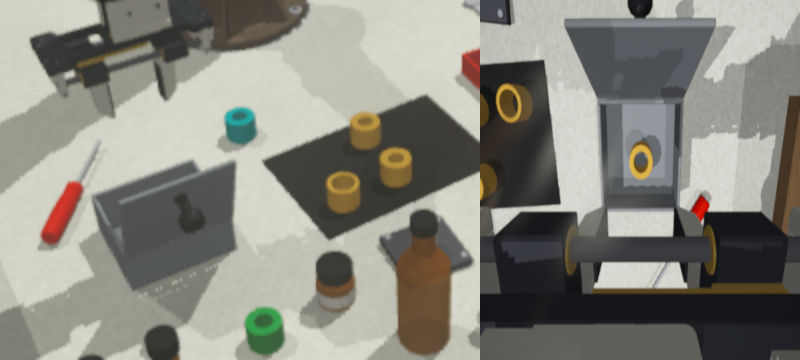

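The right sleeve stands in the open case, at (641,160) in the right half of the picture. I'll shut the lid from behind now, at y=-0.25 to stay beside the knob.

Emit:
jog_arm([
  [0,0,-0.06,0],
  [0,-0.02,-0.08,0],
  [0.05,-0.046,-0.08,0],
  [0.11,-0.046,-0.08,0],
  [0.17,-0.046,-0.08,0],
  [0.193,-0.046,-0.08,0],
  [0.193,-0.046,-0.07,0],
  [0.193,-0.046,-0.02,0],
  [0.193,-0.046,0.03,0],
  [0.193,-0.046,0.068,0],
  [0.193,-0.046,0.068,0],
  [0.193,-0.046,0.068,0],
], hand=0.0)

```text
clock: 14.75
position: [0.6559, -0.2513, 0.1591]
ee_rot: [3.141, -0.001, 0.002]
force: [-0.2, 0.9, 0.8]
width: 0.001
gripper_force: 0.0
```

Emit:
jog_arm([
  [-0.02,0,0,0],
  [-0.04,0,0,0],
  [-0.055,0,0,0],
  [-0.07,0,0,0],
  [-0.085,0,0,0],
  [-0.1,0,0,0],
  [-0.115,0,0,0],
  [-0.13,0,0,0],
  [-0.13,0,0,0],
  [-0.13,0,0,0],
  [-0.13,0,0,0],
  [-0.13,0,0,0],
])

```text
clock: 16.25
position: [0.5261, -0.2507, 0.1576]
ee_rot: [-3.141, -0.0, -0.0]
force: [-0.1, -0.0, 0.2]
width: 0.007
gripper_force: 0.0
```

```bash
python3 - <<'E'
from h import *
b=snap('scene')
cv2.imwrite('pics/c6.png',cv2.resize(b['color'][130:330,60:320],(520,400))[:,:,::-1])
print(to(.531,-.0684,.25),to(.531,-.0684,.02))
E
```

```text
[ 0.005  -0.1823 -0.0924 -0.    ] [ 0.005  -0.1823  0.1376 -0.    ]
```

View pics/c6.png

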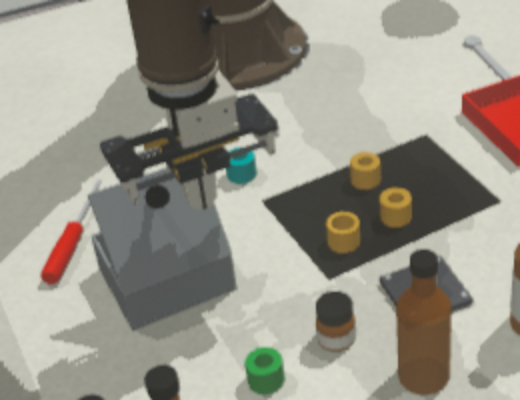

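The lid is shut, and the three other sleeves are still on the mat. Next I'll measure the bin centres and fetch the loose sleeve.

```bash
python3 - <<'E'
from h import *
a=snap('top');W=world(a);hsv=cv2.cvtColor(a['color'],cv2.COLOR_RGB2HSV).astype(int)
mb=(abs(hsv[...,0]-110)<15)&(hsv[...,1]>120);mr=((hsv[...,0]<8)|(hsv[...,0]>172))&(hsv[...,1]>150)
for n,m,(u0,u1,v0,v1) in (('blue',mb,(150,225,135,215)),('red',mr,(150,225,200,275))):
    k=np.zeros_like(m);k[v0:v1,u0:u1]=m[v0:v1,u0:u1]
    q=W[k&(W[...,2]>.027)&(W[...,2]<.042)];print(n,cv2.minAreaRect(q[:,:2].astype(np.float32)),q[:,:2].min(0),q[:,:2].max(0))
for n,(x,y) in dict(T1=(.4303,.0208),T2=(.5226,.0179),L=(.5305,-.0669)).items():
    q=W[(np.hypot(W[...,0]-x,W[...,1]-y)<.035)&(W[...,2]>.03)&(W[...,2]<.048)]
    if len(q): print(n,np.round(cv2.minEnclosingCircle(q[:,:2].astype(np.float32))[0],4),len(q))
E
```

```text
blue ((0.6095613241195679, 0.30820712447166443), (0.12815189361572266, 0.15892115235328674), 89.0705337524414) [0.52933067 0.2431769 ] [0.68977416 0.37277654]
red ((0.4385411739349365, 0.29285329580307007), (0.1274220496416092, 0.15718568861484528), 88.54937744140625) [0.35920314 0.22764721] [0.51741317 0.35844769]
T1 [0.4303 0.021 ] 153
T2 [0.523  0.0181] 157
L [ 0.5306 -0.0669] 110
```

Emit:
jog_arm([
  [0.002,-0.02,-0.05,0],
  [0.005,-0.08,-0.05,0],
  [0.005,-0.14,-0.04,0],
  [0.005,-0.182,0,0],
  [0.005,-0.182,0.05,0],
  [0.005,-0.182,0.08,0],
  [0.005,-0.182,0.08,0],
  [0.005,-0.182,0.11,0],
  [0.005,-0.182,0.1376,0],
  [0.005,-0.182,0.1376,0],
  [0.005,-0.182,0.1376,0],
], hand=0.062)

```text
clock: 17.73
position: [0.532, -0.0689, 0.0218]
ee_rot: [3.141, -0.001, 0.003]
force: [-0.0, 1.0, -0.3]
width: 0.675
gripper_force: 0.0
```

Emit:
jog_arm([
  [0,0,0,0],
  [0,0,0,0],
  [0,0,0,0],
  [0,0,0,0],
  [0,0,0,0],
], hand=0.03)

```text
clock: 18.35
position: [0.5314, -0.0689, 0.021]
ee_rot: [3.141, -0.001, 0.002]
force: [-0.0, -0.6, 7.5]
width: 0.496
gripper_force: 15.0
```

Emit:
jog_arm([
  [0,0,-0.04,0],
  [0,0,-0.1,0],
  [0,0,-0.14,0],
  [0,0,-0.14,0],
  [0,0,-0.14,0],
])

```text
clock: 18.98
position: [0.5303, -0.069, 0.1597]
ee_rot: [3.141, -0.001, -0.001]
force: [-0.3, 0.4, -1.0]
width: 0.495
gripper_force: 15.0
```

Emit:
jog_arm([
  [0.01,-0.06,0,0],
  [0.02,-0.12,0,0],
  [0.04,-0.18,0,0],
  [0.05,-0.24,0,0],
  [0.065,-0.3,0,0],
  [0.08,-0.36,0,0],
  [0.08,-0.376,0,0],
  [0.08,-0.376,0.02,0],
  [0.08,-0.376,0.07,0],
  [0.08,-0.376,0.11,0],
  [0.08,-0.376,0.132,0],
  [0.08,-0.376,0.132,0],
  [0.08,-0.376,0.132,0],
])

```text
clock: 20.6
position: [0.6117, 0.3071, 0.0294]
ee_rot: [-3.141, 0.001, -0.002]
force: [0.6, 0.1, -0.4]
width: 0.496
gripper_force: 15.0
```

Emit:
jog_arm([
  [0,0,0,0],
  [0,0,0,0],
  [0,0,0,0],
  [0,0,0,0],
], hand=0.056)

```text
clock: 21.1
position: [0.6109, 0.3072, 0.0283]
ee_rot: [-3.142, 0.0, -0.0]
force: [0.7, 0.1, 0.7]
width: 0.608
gripper_force: 0.0
```

Emit:
jog_arm([
  [0,0,-0.03,0],
  [0,0,-0.08,0],
  [0,0,-0.14,0],
  [0,0,-0.2,0],
  [0,0,-0.2,0],
])

```text
clock: 21.72
position: [0.613, 0.3091, 0.2343]
ee_rot: [-3.136, 0.001, -0.013]
force: [-0.8, 0.1, 0.3]
width: 0.606
gripper_force: 0.0
```

```bash
cat > chk.py <<'E'
from h import *
def gold(lo=.03,hi=.048):
    a=snap('top');W=world(a);hsv=cv2.cvtColor(a['color'],cv2.COLOR_RGB2HSV).astype(int)
    m=(abs(hsv[...,0]-20)<9)&(hsv[...,1]>100)&(W[...,2]>lo)&(W[...,2]<hi)&(abs(W[...,1])<.4)
    n,l,st,_=cv2.connectedComponentsWithStats(cv2.dilate(m.astype(np.uint8),np.ones((3,3))))
    for i in range(1,n):
        q=W[(l==i)&m]
        if len(q)>40: 
            c,r=cv2.minEnclosingCircle(q[:,:2].astype(np.float32));print(np.round(c,4),round(r,4),np.median(q[:,2]).round(3),len(q))
E
python3 - <<'E'
from chk import *
gold();print(to(.5236,.017,.12),to(.5236,.017,.02))
E
```

```text
[ 0.8571 -0.3809] 0.025 0.04 56
[ 0.7876 -0.3834] 0.0268 0.04 49
[0.5229 0.0175] 0.0219 0.04 157
[0.4303 0.0209] 0.0218 0.04 154
[-0.0887  0.2913  0.1099 -0.0004] [-0.0891  0.2915  0.2099 -0.0004]
```

Emit:
jog_arm([
  [-0.015,0.06,0,0],
  [-0.03,0.12,0,0],
  [-0.05,0.18,0.03,0],
  [-0.07,0.24,0.07,0],
  [-0.089,0.2915,0.11,0],
  [-0.089,0.2915,0.14,0],
  [-0.089,0.2915,0.15,0],
  [-0.089,0.2915,0.18,0],
  [-0.089,0.2915,0.21,0],
  [-0.089,0.2915,0.21,0],
  [-0.089,0.2915,0.21,0],
], hand=0.062)

```text
clock: 23.15
position: [0.5227, 0.0169, 0.0192]
ee_rot: [-3.141, -0.002, -0.002]
force: [-0.3, 0.1, -0.7]
width: 0.672
gripper_force: 0.0
```

Emit:
jog_arm([
  [0,0,0,0],
  [0,0,0,0],
  [0,0,0,0],
  [0,0,0,0],
  [0,0,0,0],
], hand=0.03)

```text
clock: 23.78
position: [0.5225, 0.0158, 0.019]
ee_rot: [-3.141, 0.001, -0.002]
force: [-0.6, 1.1, 7.2]
width: 0.492
gripper_force: 15.0
```

Emit:
jog_arm([
  [0,0,-0.04,0],
  [0,0,-0.1,0],
  [0,0,-0.14,0],
  [0,0,-0.14,0],
  [0,0,-0.14,0],
])

```text
clock: 24.4
position: [0.5212, 0.0153, 0.1575]
ee_rot: [3.141, -0.001, -0.001]
force: [0.4, -1.0, -2.7]
width: 0.494
gripper_force: 15.0
```

```bash
python3 - <<'E'
from chk import *
gold();print(to(.475,.292,.16),to(.475,.292,.028))
E
```

```text
[ 0.8561 -0.3798] 0.0252 0.042 43
[0.7861 0.384 ] 0.0264 0.039 46
[ 0.7866 -0.3825] 0.0264 0.039 48
[0.6096 0.3074] 0.0212 0.04 96
[0.4301 0.0217] 0.0214 0.04 117
[-0.046  -0.2767 -0.0031 -0.0005] [-0.0457 -0.2767  0.1289 -0.0005]
```

Emit:
jog_arm([
  [-0.01,-0.06,0,0],
  [-0.02,-0.12,0,0],
  [-0.03,-0.18,0,0],
  [-0.045,-0.24,0,0],
  [-0.046,-0.277,0,0],
  [-0.046,-0.277,0.01,0],
  [-0.046,-0.277,0.06,0],
  [-0.046,-0.277,0.1,0],
  [-0.046,-0.277,0.129,0],
  [-0.046,-0.277,0.129,0],
  [-0.046,-0.277,0.129,0],
])

```text
clock: 25.82
position: [0.4761, 0.2922, 0.0294]
ee_rot: [3.141, -0.001, -0.0]
force: [0.3, 0.3, -1.3]
width: 0.493
gripper_force: 15.0
```

Emit:
jog_arm([
  [0,0,0,0],
  [0,0,0,0],
  [0,0,0,0],
  [0,0,0,0],
], hand=0.056)

```text
clock: 26.32
position: [0.476, 0.2927, 0.0294]
ee_rot: [-3.141, 0.0, -0.001]
force: [0.7, 1.1, 0.1]
width: 0.607
gripper_force: 0.0
```

Emit:
jog_arm([
  [0,0,-0.03,0],
  [0,0,-0.08,0],
  [0,0,-0.14,0],
  [0,0,-0.18,0],
  [0,0,-0.18,0],
  [0,0,-0.18,0],
])

```text
clock: 27.08
position: [0.4756, 0.2922, 0.2085]
ee_rot: [3.141, -0.001, -0.001]
force: [-0.5, -0.1, 0.2]
width: 0.606
gripper_force: 0.0
```

```bash
python3 - <<'E'
from chk import *
gold();print(to(.431,.0198,.12),to(.431,.0198,.02))
E
```

```text
[ 0.8569 -0.3794] 0.0244 0.039 48
[0.7856 0.3836] 0.0263 0.041 47
[ 0.7867 -0.3825] 0.0265 0.04 50
[0.6101 0.3072] 0.0213 0.04 90
[0.4302 0.0209] 0.0218 0.04 155
[-0.0441  0.2722  0.0883 -0.0003] [-0.0439  0.272   0.1883 -0.0003]
```

Emit:
jog_arm([
  [-0.01,0.06,0,0],
  [-0.02,0.12,0,0],
  [-0.03,0.18,0.01,0],
  [-0.044,0.24,0.05,0],
  [-0.044,0.272,0.09,0],
  [-0.044,0.272,0.12,0],
  [-0.044,0.272,0.13,0],
  [-0.044,0.272,0.16,0],
  [-0.044,0.272,0.188,0],
  [-0.044,0.272,0.188,0],
  [-0.044,0.272,0.188,0],
], hand=0.062)

```text
clock: 28.5
position: [0.4323, 0.0213, 0.0219]
ee_rot: [-3.141, -0.001, -0.001]
force: [0.1, -0.2, 0.2]
width: 0.672
gripper_force: 0.0
```

Emit:
jog_arm([
  [0,0,0,0],
  [0,0,0,0],
  [0,0,0,0],
  [0,0,0,0],
  [0,0,0,0],
], hand=0.03)

```text
clock: 29.12
position: [0.4323, 0.0206, 0.0218]
ee_rot: [3.141, -0.001, 0.002]
force: [-0.4, -0.9, 8.1]
width: 0.477
gripper_force: 15.0
```

Emit:
jog_arm([
  [0,0,-0.04,0],
  [0,0,-0.1,0],
  [0,0,-0.14,0],
  [0,0,-0.14,0],
  [0,0,-0.14,0],
])

```text
clock: 29.75
position: [0.4313, 0.0203, 0.1606]
ee_rot: [3.141, -0.001, -0.001]
force: [-0.6, -0.3, -2.1]
width: 0.479
gripper_force: 15.0
```

```bash
python3 - <<'E'
from chk import *
gold();print(to(.405,.292,.16),to(.405,.292,.028))
E
```

```text
[ 0.856  -0.3798] 0.0254 0.039 43
[0.6099 0.3073] 0.0213 0.039 100
[0.4767 0.2938] 0.0219 0.041 166
[-2.600e-02 -2.716e-01  1.000e-04 -5.000e-04] [-0.0258 -0.2716  0.1321 -0.0005]
```

Emit:
jog_arm([
  [-0.01,-0.06,0,0],
  [-0.015,-0.12,0,0],
  [-0.02,-0.18,0,0],
  [-0.026,-0.24,0,0],
  [-0.026,-0.272,0,0],
  [-0.026,-0.272,0.01,0],
  [-0.026,-0.272,0.06,0],
  [-0.026,-0.272,0.1,0],
  [-0.026,-0.272,0.131,0],
  [-0.026,-0.272,0.131,0],
  [-0.026,-0.272,0.131,0],
])

```text
clock: 31.18
position: [0.406, 0.2922, 0.0304]
ee_rot: [3.141, -0.001, -0.001]
force: [0.0, 0.4, -0.9]
width: 0.483
gripper_force: 15.0
```

Emit:
jog_arm([
  [0,0,0,0],
  [0,0,0,0],
  [0,0,0,0],
  [0,0,0,0],
], hand=0.056)

```text
clock: 31.68
position: [0.4061, 0.2927, 0.0304]
ee_rot: [-3.141, 0.001, -0.001]
force: [0.8, 0.3, -0.0]
width: 0.613
gripper_force: 0.0
```

Emit:
jog_arm([
  [0,0,-0.03,0],
  [0,0,-0.08,0],
  [0,0,-0.14,0],
  [0,0.06,-0.2,0],
  [0,0.12,-0.25,0],
  [0,0.18,-0.25,0],
  [0,0.24,-0.25,0],
  [0,0.27,-0.25,0],
  [0,0.27,-0.25,0],
  [0,0.27,-0.25,0],
])

```text
clock: 32.92
position: [0.4057, 0.0231, 0.2802]
ee_rot: [-3.141, 0.001, -0.0]
force: [0.1, -0.3, 0.2]
width: 0.609
gripper_force: 0.0
```

```bash
python3 - <<'E'
from chk import *
gold()
a=dict(np.load('last_top.npz'));b=snap('scene')
cv2.imwrite('pics/end.png',np.hstack([cv2.resize(a['color'][50:350,70:470],(400,300)),cv2.resize(b['color'],(400,300))])[:,:,::-1])
W=world(a);q=W[200:262,370:440].reshape(-1,3);q=q[(q[:,2]>.05)&(q[:,2]<.1)]
m=q[(q[:,2]<.08)];A=np.c_[m[:,:2]-m[:,:2].mean(0),np.ones(len(m))];print('lid plane',np.linalg.lstsq(A,m[:,2],rcond=None)[0],len(m))
E
```

```text
[ 0.8553 -0.3792] 0.0248 0.039 43
[0.6096 0.3071] 0.0212 0.04 97
[0.4769 0.2931] 0.0217 0.041 162
[0.4041 0.293 ] 0.0216 0.04 169
lid plane [-0.00037389 -0.00733688  0.06701699] 2487
```

View pics/end.png

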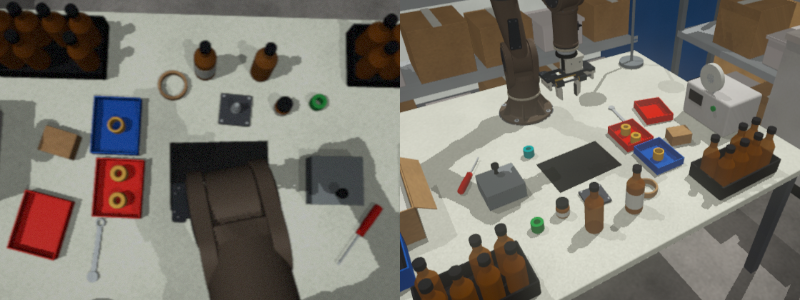

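The two tight sleeves are in the right-hand red bin at (117,173) and (117,201). The loose one is in the blue bin at (115,125), the lid at (333,180) is flat, and the mat is empty. I'll hand in the job.

```bash
python3 -c "
from cell import arm
print(arm.sign_off())"
```

```text
the job is handed in; nothing more can be done
None
```

The job is handed in, with no verdict returned: the right sleeve was shown on the gauge at the middle shoulder and is in the case with the lid shut, the two tight ones are in the red bin and the loose one is in the blue bin; only the right sleeve was tried on the pin, the other three being sorted by bores measured with the wrist camera.

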